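# Wind the lab jack level and slide the rock slab onto the microscope stage

### The arm

A 6-joint arm with a two-finger parallel gripper is mounted at the origin on the work surface. World frame = base frame: x ahead of the robot, y to its left, z up, the work surface at z = 0. Lengths are in m, angles in rad, forces in N, time in s.
With the tool pointing down it reaches from about 0.375 to 0.9 m from the base axis. Payload 3.1 kg.
Tool frame: the origin (TCP) lies at the centre of the arm's flange, where the gripper is bolted on; the fingertips stand 173 mm ahead of it and the grasp point (between the pads) lies 155 mm ahead of it (tip_extent is the distance from the TCP to the fingertips, in m); z points along the fingers, y is the direction in which the jaws open and shut (so a half turn about z gives the same grasp; the last joint's range is limited). The gripper opens to 85 mm and grips with 20 to 120 N. Pads are 22 mm wide; open, the fingers measure 114 mm over their backs; the gripper's body (76 mm by 85 mm) begins 54 mm behind the grasp point. The pads swing forward as they close: fully open they stand 13 mm farther back than shut.
Start: joints at [-1.3, 0.527, 1.433, -0, 1.181, -0.178], TCP at [0.272, -0.563, 0.405] pointing down, gripper open.
Joint ranges: [-3.08, 3.08], [-0.75, 2.2], [0.22, 2.44], [-1.43, 4.57], [0, 2.65], [-2.85, 2.85]. Speed limits (rad/s): [2.79, 2.79, 3.14, 3.14, 3.14, 3.14].

### API

Orientations are given as a unit quaternion [x, y, z, w].
In Python, from station import sense, snapshot, sign_off, tip_extent gives the robot as it stands. The module is installed in compiled form; this text tells all that it offers.
- The arm moves only by the tool servo_tool, never from a script. Its argument "rows" is a list of rows, each a list of 3 entries, a list of its own where there are three numbers: the shift along the tool's x, y, z in mm, then the turn about the tool's z in degrees, then the opening, from -1 (shut) to 1 (fully open), so that 0 is half open. A call has 1 to 8 rows; each row is the pose to reach, as a shift and turn from the pose measured when the call began, along the tool's axes at that moment; what a row does not reach only later rows make up. A row lasts 1/10 s, in which the tool goes at most 50 mm and 8.59 degrees, less where a joint would pass 70% of its speed; a pose out of reach is approached as far as the arm can. A call with a gripper value outside its range is refused whole. The fingers move at their own pace and stop on an object; "force" is the grip in N (left out, the last holds). Time passes only in rows, so rows that repeat a pose let the fingers close. It gives the time, the measured TCP pose, the force and the opening at its end, in the units of the state.
- sense(): the state, without advancing time (a new reading comes with each control period).
- snapshot(name): name is "scene" or "top" or "wrist"; returns a dict with "image" (384x512x3 uint8, blue, green, red), "z_map" (384x512 float32, m along the optical axis (not along the pixel's ray), 0 where there is no reading), "vertical_fov" (degrees; the focal length in pixels is half the picture's height over the tangent of half this angle, whatever the lens; pixels are square), "cx", "cy" (the principal point, pixels), "k1" (the pictures are not rectified: a ray, as slopes to the right and down, at radius r is drawn at 1 + k1 r^2 times it, then the intrinsics apply), "cam_to_world" (4x4, takes a point from camera to world coordinates). Camera axes: x right, y down, z forward; pixel columns grow to the right and rows downward; lengths in m; the calibration is good to about 2 mm. A picture is of the moment at which its call begins.
- sign_off(): hands the job in, once; it reports no verdict.
The state is a dict: "t": time; "q": joint angles; "qd": joint speeds; "tau": joint torques, N m; "tcp_pos": TCP position; "tool_rot": TCP orientation; "force": force on the tool from outside, world axes, zero at the start; "ft_torque": the same for the moment, N m; "finger_gap": opening from 0.0 (shut) to 1.0 (fully open).
Only numpy, scipy, OpenCV 4.12 (cv2) and the standard library are available. Lean on these libraries where they do the work, as an engineer would, in place of code of your own. Each camera call takes 0.05 s, during which the arm holds its last target. There are 200 camera calls.

### The job

The rock slab has to go on the microscope's black stage, but the lab jack it lies on is too low. Wind the jack's handwheel until its plate is level with the stage, with the slab still lying on it, then push the slab across, never lifting or tipping it, until its leading edge lies flat against the stop bar at the end of the stage. Leave the jack at that height and do not disturb the other things on the table.

Things in the scene. Friction and masses are not known exactly. Their poses are not given: they have to be found in the camera images.
- stand: The microscope's cast foot and 32 mm steel column (fixed). Origin on the table under the centre of the stage; its axes are those of the stage. Foot: 220 (x) x 300 (y), 22 high, from y = -60 to y = 240. Column on x = 0, y = 150, 420 high; the head is swung clear to its +y side.
- stage: Black stage plate (fixed), 180 (x) x 170 (y) x 12 mm, carried on the column. Origin: centre of its top face, z up; +y points from the jack towards the stop bar and the column. Its edge towards the jack is at y = -85, 5 to 10 mm from the jack's plate. Its height differs from run to run: 7 to 12.5 mm above the plate as the jack is found.
- stop_face (a point): Middle of the foot of the stop bar's face on the stage: y = +70 in the stage's frame. The aluminium bar runs along x over the full 180 mm, is 20 mm high and its face looks to -y. Axes as the stage.
- jack: Base of an aluminium scissor lab jack (fixed), 120 (x) x 160 (y) mm. Origin: centre of its underside on the table. +y points to the stage (parallel to the stage's y within 0.02 rad). The handwheel is on its -y side; between wheel and plate edge about 64 mm are free.
- plate_top (a point): Centre of the top face of the jack's plate, 120 (x) x 160 (y) mm, axes as the jack. It only moves straight up and down; 108 mm above the table at the start. It takes the slab's weight and holds any height by itself.
- wheel_hub (a point): Centre of the handwheel, axes as the jack (does not spin). Plain solid black disc without crank handle, 96 mm diameter, 14 thick, upright, axle along the jack's y; white mark and grey ticks on its rim. Bosses of 11 mm radius stand 5 mm out on its -y face, 10 mm on its +y face. Hub 55 mm above the table at the start; it rises half as much as the plate.
- handwheel (a joint): Angle of the handwheel, rad, 0 at the start, range -2.5 to 7. Positive = clockwise as seen when facing the wheel from -y (its top moves to the jack's +x) and raises the plate 2.36 mm per rad (about 15 mm a turn). Takes about 0.25 N m to turn and stays where it is left. Pinched lightly (25 N) at the rim's edge by fingertips that do not tilt with it, it pivots between the pads and follows only about two thirds of their arc.
- slab: Sawn reddish rock slab, loose, 96 (x) x 120 (y) x 26 mm, 0.65 to 0.93 kg, polished on top, too wide to grip. Origin: centre of its underside, z up, +y towards the stage, within 0.08 rad of the jack's. The lower edges of its two ends have 5 mm bevels: they ride over a slight lip but catch on a real step.
- lead_near (a point): Corner of the slab's leading (+y) end on the -x side (nearer the robot), 5 mm above its underside.
- lead_far (a point): Corner of the slab's leading (+y) end on the +x side, 5 mm above its underside.
- oil_bottle: Amber dropper bottle, loose, 32 mm diameter, 75 high; origin under its centre. Leave alone.
- lamp_supply: Cream lamp power supply box, loose, 100 x 120 x 65 high; origin under its centre. Leave alone.
- ore_sample: Small grey ore sample in a cardboard tray, loose, 70 x 55 x 30 high; origin under its centre. Leave alone.
Mind the look-alikes: they are no part of the job. Of the things like the slab, leave any that is orange, red or turquoise; of the rest the smaller one is meant.

How it is judged:
On the way:
1. the jack's plate is level with the stage (within 1.5 mm) while the slab still lies on the plate (z of plate_top in the frame of stage between -0.0015 and 0.0015 m and y of slab in the frame of plate_top below 0.025 m and z of slab in the frame of plate_top between -0.003 and 0.003 m), for 0.3 s.
At the end, for the whole second after the job is handed in: The slab lies at rest flat on the stage, wholly on it (within 40 mm of its middle line), both corners of its leading edge within 4 mm of the stop bar's face; the jack's plate is left level with the stage within 1.5 mm (z of plate_top in the frame of stage between -0.0015 and 0.0015 m and y of each of lead_near, lead_far in the frame of stop_face above -0.004 m and x of slab in the frame of stage between -0.04 and 0.04 m and z of slab in the frame of stage between -0.003 and 0.003 m and linear speed of slab below 0.01 m/s); the robot touches nothing.
It fails at once if the slab is tipped by more than 0.1 rad (angle between slab's own z axis and vertical above 0.1 rad).
It fails at once if the slab is more than 8 mm above the stage (lifted, or wound far too high) (z of slab in the frame of stage above 0.008 m).
It fails at once if a bystander (bottle, lamp supply, ore sample) is moved by more than 15 mm (distance of any of oil_bottle, lamp_supply, ore_sample from where it was at the start of the episode above 0.015 m).
It also fails if it takes over 67 s, if anything falls off the work surface, if the arm or the gripper's body presses on something with over 40 N, if the wrist force passes 120 N, or if a joint passes its speed limit or range.

## Working session

There is one attempt and no reset: what is moved stays moved. The work goes in short steps, Python scripts to look and compute and a tool call to move; the robot and the scene stay as the last step left them, time stands still between calls to the robot, and variables do not carry over. Pictures are saved under pics/ and viewed, about 8 in all and at most 12, crops included, and the job is handed in when it is done.

Besides the shell and the picture viewer there is one more tool, called after ">>>" as name(argument=value, ...), one argument or row to a line, values as JSON. servo_tool: Moves the arm, as the interface text tells. Its arguments: {"type":"object","properties":{"rows":{"type":"array"},"force":{"type":"number"}},"required":["rows"]}

```bash
mkdir -p pics
cat > h.py <<'E'
import numpy as np, cv2
from station import sense, snapshot, sign_off, tip_extent
def snap(name,save=None):
    s=snapshot(name)
    if save: cv2.imwrite('pics/'+save,s['image'])
    np.savez('last_'+name+'.npz',**s)
    return s
def load(name): return dict(np.load('last_'+name+'.npz'))
def rays(s,uv):
    f=192/np.tan(np.radians(float(s['vertical_fov']))/2)
    K=np.array([[f,0,s['cx']],[0,f,s['cy']],[0,0,1]],float)
    d=(np.array(uv,float)-[float(s['cx']),float(s['cy'])])/f
    k=float(s['k1']); u=d.copy()
    for _ in range(20): u=d/(1+k*(u**2).sum(-1,keepdims=True))
    return u
def pts(s,uv):
    uv=np.atleast_2d(uv); u=rays(s,uv)
    z=np.array([s['z_map'][int(round(v)),int(round(a))] for a,v in uv])
    P=np.c_[u*z[:,None],z]; T=s['cam_to_world']
    return P@T[:3,:3].T+T[:3,3]
def onz(s,uv,h):
    uv=np.atleast_2d(uv); u=rays(s,uv); T=s['cam_to_world']
    d=np.c_[u,np.ones(len(u))]@T[:3,:3].T; o=T[:3,3]
    return o+d*((h-o[2])/d[:,2])[:,None]
def cloud(s):
    v,u=np.mgrid[0:384,0:512]; uv=np.c_[u.ravel(),v.ravel()]
    r=rays(s,uv); z=s['z_map'].ravel(); P=np.c_[r*z[:,None],z]; T=s['cam_to_world']
    W=P@T[:3,:3].T+T[:3,3]; W[z==0]=np.nan
    return W.reshape(384,512,3)
E
python3 -c "
from h import *
a=snap('scene');b=snap('top')
cv2.imwrite('pics/1.png',cv2.resize(a['image'],(800,600)));cv2.imwrite('pics/2.png',cv2.resize(b['image'],(800,600)))
print(sense(),tip_extent)
for s in(a,b):print(s['vertical_fov'],s['k1'],s['cam_to_world'])"
```

```text
{'t': 0.1, 'q': array([-1.29952099e+00,  5.28358977e-01,  1.43378357e+00,  1.54542232e-05,
        1.18144379e+00, -1.78498415e-01]), 'qd': array([ 0.00248307, -0.00169425, -0.00422062,  0.00301986, -0.00047554,
       -0.00027001]), 'tau': array([ 2.54758643e-04, -4.43305349e+01, -1.78586340e+01, -2.61962687e-04,
        3.86447995e-03,  2.14705796e-05]), 'tcp_pos': array([ 0.2716682 , -0.56251426,  0.4038369 ]), 'tool_rot': array([ 9.74819511e-01,  2.22993110e-01, -3.90873188e-05, -9.96103117e-04]), 'force': array([-0.47114727, -0.87049058, -0.18727183]), 'ft_torque': array([ 0.00904186, -0.02202654, -0.02020824]), 'finger_gap': 1.001149711186998} 0.1734
57.12821881088246 -0.05794303441043333 [[-0.32570543  0.63699714 -0.69867776  1.2799369 ]
 [ 0.94542984  0.22634952 -0.23436789  0.08382855]
 [ 0.0088537  -0.7368857  -0.67595938  0.80970053]
 [ 0.          0.          0.          1.        ]]
47.48477703921546 -0.041409472074214804 [[-0.00439877 -0.98849991  0.15115748  0.27350497]
 [-0.99995159  0.00301769 -0.00936491 -0.13675545]
 [ 0.00880106 -0.15119136 -0.98846533  1.6328679 ]
 [ 0.          0.          0.          1.        ]]
```

View pics/1.png

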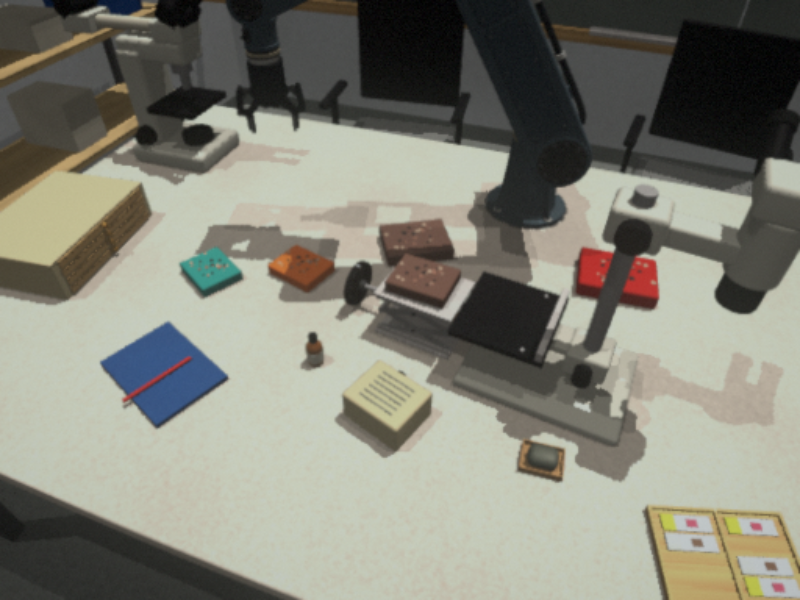

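View pics/2.png

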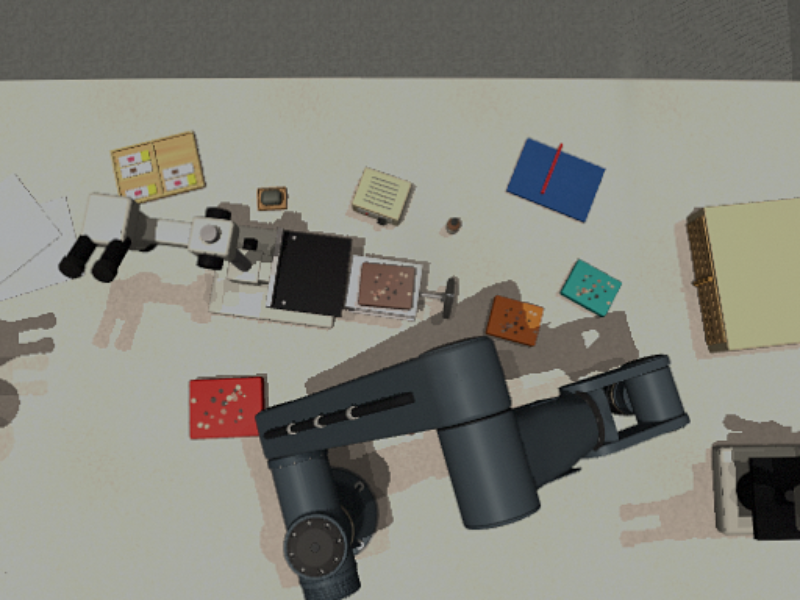

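```bash
python3 -c "
from h import *
b=load('top');a=load('scene')
c=cv2.resize(b['image'][140:215,165:300],None,fx=5.9,fy=5.9,interpolation=cv2.INTER_CUBIC)
d=cv2.resize(a['image'][135:260,215:395],None,fx=4.4,fy=4.4,interpolation=cv2.INTER_CUBIC)
cv2.imwrite('pics/3.png',c);cv2.imwrite('pics/4.png',d);print(c.shape,d.shape)
for n,s in(('t',b),('s',a)):
  W=cloud(s); 
  for x,y in ((250,182),(200,175),(290,190),(288,180),(272,195)) if n=='t' else ((270,178),(325,200),(240,172),(229,182),(265,155)): print(n,x,y,W[y,x].round(4))
"
```

```text
(442, 796, 3) (550, 792, 3)
t 250 182 [ 0.5159 -0.1395  0.1316]
t 200 175 [0.5438 0.0366 0.1173]
t 290 190 [ 0.4964 -0.2846  0.068 ]
t 288 180 [ 0.53   -0.2762  0.0871]
t 272 195 [ 0.4866 -0.2224  0.0052]
s 270 178 [ 0.5241 -0.1289  0.1309]
s 325 200 [0.5489 0.0412 0.119 ]
s 240 172 [ 0.3804 -0.2818 -0.0024]
s 229 182 [ 0.5072 -0.2693  0.0593]
s 265 155 [ 0.2964 -0.2158  0.0306]
```

View pics/3.png

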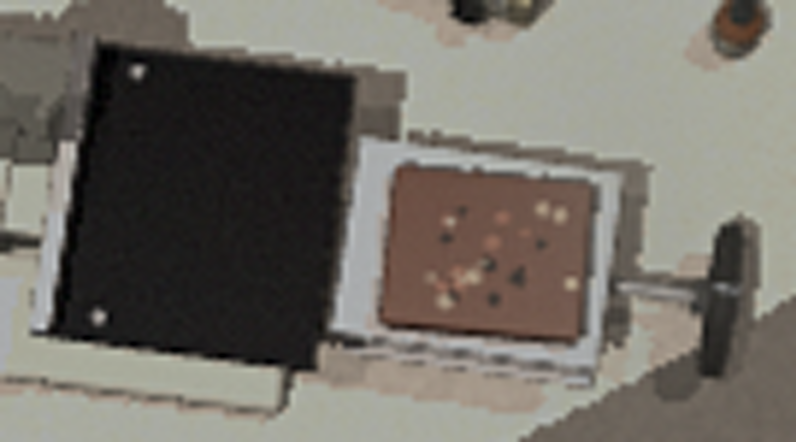

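View pics/4.png

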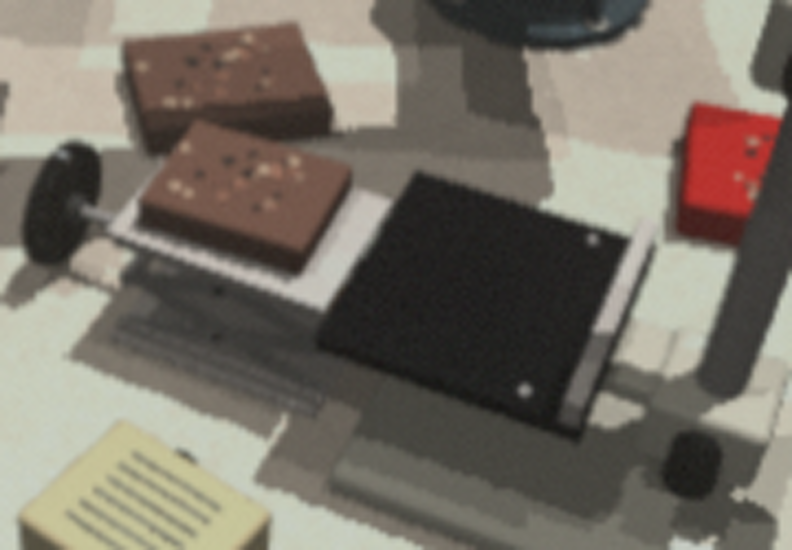

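```bash
python3 -c "
from h import *
b=load('top');a=load('scene')
g=lambda L:np.array(L)/5.9+[165,140]
print('plate',onz(b,g([(362,138),(620,173),(592,385),(332,330)]),.108).round(4))
print('stage',onz(b,g([(97,43),(357,75),(313,368),(48,335)]),.118).round(4))
print('slab',onz(b,g([(397,165),(592,183),(583,340),(380,325)]),.134).round(4))
print('hub',onz(b,g([(740,222),(712,375),(726,295)]),.06).round(4), onz(b,g([(726,295)]),.1).round(4))
# plane heights
def fit(s,poly,off,sc,n):
  m=np.zeros((384,512),np.uint8); cv2.fillPoly(m,[np.round(np.array(poly)/sc+off).astype(int)],1)
  P=cloud(s)[m>0]; P=P[~np.isnan(P[:,0])]; med=np.median(P[:,2]);P=P[abs(P[:,2]-med)<.01]
  A=np.c_[P[:,:2]-P[:,:2].mean(0),np.ones(len(P))]; r=np.linalg.lstsq(A,P[:,2],rcond=None)[0]
  print(n,len(P),P.mean(0).round(4),r.round(4),'sd',P[:,2].std().round(4))
fit(b,[(120,90),(330,110),(300,340),(80,310)],[165,140],5.9,'stageT')
fit(b,[(370,165),(385,168),(365,320),(345,318)],[165,140],5.9,'plateT')
fit(b,[(410,180),(580,195),(575,325),(395,310)],[165,140],5.9,'slabT')
fit(b,[(660,60),(690,130),(650,150),(450,90)],[165,140],5.9,'tableT')
fit(a,[(420,195),(600,250),(550,380),(340,330)],[215,135],4.4,'stageS')
fit(a,[(358,205),(375,210),(330,295),(305,285)],[215,135],4.4,'plateS')
fit(a,[(200,140),(330,180),(290,235),(160,195)],[215,135],4.4,'slabS')
"
```

```text
plate [[ 0.5871 -0.0556  0.108 ]
 [ 0.5652 -0.2111  0.108 ]
 [ 0.4369 -0.1932  0.108 ]
 [ 0.4704 -0.0383  0.108 ]]
stage [[ 0.644   0.104   0.118 ]
 [ 0.6238 -0.0529  0.118 ]
 [ 0.4465 -0.0279  0.118 ]
 [ 0.4666  0.1294  0.118 ]]
slab [[ 0.5654 -0.0778  0.134 ]
 [ 0.5543 -0.1932  0.134 ]
 [ 0.4606 -0.1872  0.134 ]
 [ 0.4699 -0.0681  0.134 ]]
hub [[ 0.5433 -0.2876  0.06  ]
 [ 0.4479 -0.2688  0.06  ]
 [ 0.4976 -0.2782  0.06  ]] [[ 0.4919 -0.2746  0.1   ]]
stageT 1494 [0.5387 0.0352 0.1197] [0.002  0.0038 0.1197] sd 0.0033
plateT 106 [ 0.5198 -0.0577  0.1083] [-0.0161 -0.0745  0.1083] sd 0.0034
slabT 699 [ 0.5119 -0.1317  0.1341] [-0.0021  0.0115  0.1341] sd 0.0032
tableT 354 [ 0.6336 -0.2014  0.001 ] [-0.013  -0.0011  0.001 ] sd 0.0037
stageS 1581 [0.5524 0.0353 0.1186] [0.0046 0.0015 0.1186] sd 0.0013
plateS 133 [ 0.5368 -0.0563  0.1073] [-0.0038 -0.008   0.1073] sd 0.0014
slabS 482 [ 0.5239 -0.1277  0.1334] [ 0.0005 -0.0021  0.1334] sd 0.0012
```

>>> servo_tool(
  rows=[
    [[30,-15,5],5,1],
    [[75,-37,14],11,1],
    [[120,-60,22],17,0.5],
    [[165,-82,30],23,0.3],
    [[210,-105,37],29,0.2],
    [[255,-128,44],33.2,0.2],
    [[295,-147,50],33.2,0.2],
    [[326,-161,54],33.2,0.2],
  ],
  force=60,
)

```text
t: 0.9
tcp_pos: [0.4963, -0.2727, 0.3494]
tool_rot: [0.998, -0.064, -0.001, -0.002]
force: [0.1, 0.0, -0.6]
finger_gap: 0.598
```

```bash
cat >> h.py <<'E'
from scipy.spatial.transform import Rotation as R
YAW=-0.13
ux=np.array([np.cos(YAW),np.sin(YAW)]); uy=np.array([-np.sin(YAW),np.cos(YAW)])
def shift(target,st=None):
    st=st or sense(); M=R.from_quat(st['tool_rot']).as_matrix()
    yaw=np.arctan2(M[1,0],M[0,0])
    return (M.T@(np.array(target)-st['tcp_pos'])*1000).round(1), np.degrees(yaw).round(2), st['tcp_pos'].round(4)
E
python3 -c "
from h import *
w=snap('wrist');cv2.imwrite('pics/5.png',cv2.resize(w['image'],(800,600)))
print(shift([.495,-.276,.35]),sense()['t'],w['cam_to_world'].round(3))"
```

```text
(array([-2.5,  6.7, -1.1]), np.float64(-7.19), array([ 0.4983, -0.2697,  0.3489])) 0.95 [[-0.127 -0.947 -0.295  0.572]
 [-0.992  0.121  0.041 -0.282]
 [-0.003  0.298 -0.955  0.319]
 [ 0.     0.     0.     1.   ]]
```

View pics/5.png

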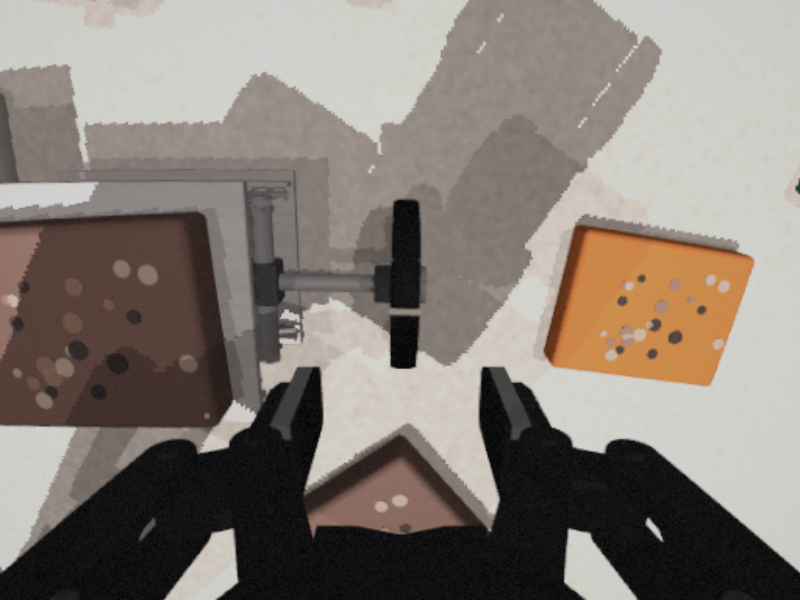

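```bash
python3 -c "
from h import *
from scipy.optimize import least_squares
w=load('wrist');W=cloud(w)
reg=W[126:237,248:270].reshape(-1,3); col=w['image'][126:237,248:270].reshape(-1,3)
m=(reg[:,2]>.035)&(col.max(1)<60);P=reg[m]
a=P[:,:2]@ux;c=P[:,:2]@uy;print(len(P),'across uy',np.percentile(c,[2,10,50,90,98]).round(4),np.polyfit(a,c,1).round(3))
k=(P[:,2]>.06)
r=least_squares(lambda p:np.hypot(a[k]-p[0],P[k,2]-p[1])-.048,[.5,.055],loss='soft_l1',f_scale=.002).x
print('hub a,z',r, 'zmax',P[:,2].max())
cc=(np.percentile(c,2)+np.percentile(c,98))/2
h=r[0]*ux+cc*uy;print('hub xy',h)
q=sense();print('tcp a,c',q['tcp_pos'][:2]@ux,q['tcp_pos'][:2]@uy)
e=reg[(reg[:,2]>.05)];print(np.percentile(e[:,:2]@ux,[0,2,98,100]))
Pl=W[120:265,135:148].reshape(-1,3);print('slab top wrist',np.nanmedian(W[150:265,5:120,2]))
"
```

```text
1843 across uy [-0.2137 -0.2122 -0.207  -0.2011 -0.1987] [-0.022 -0.195]
hub a,z [0.52870523 0.05427973] zmax 0.10479982210382846
hub xy [ 0.49751856 -0.27295888]
tcp a,c 0.5290302829081527 -0.20282943699347586
[0.48515208 0.49341795 0.57565894 0.57689099]
slab top wrist 0.13343698998338097
```

>>> servo_tool(
  rows=[
    [[-25,3,15],0.6,0.2],
    [[-41,3,55],0.6,0],
    [[-41,3,95],0.6,-0.1],
    [[-41,3,120],0.6,-0.2],
    [[-41,3,128],0.6,-0.2],
    [[-41,3,128],0.6,-0.2],
    [[-41,3,128],0.6,-0.2],
  ],
)

```text
t: 1.65
tcp_pos: [0.4576, -0.2672, 0.2218]
tool_rot: [0.998, -0.068, 0.0, -0.003]
force: [0.8, 0.1, 0.4]
finger_gap: 0.399
```

```bash
python3 -c "
from h import *
w=snap('wrist');cv2.imwrite('pics/6.png',w['image'])
q=sense();print('tcp a,c',q['tcp_pos'][:2]@ux,q['tcp_pos'][:2]@uy,q['tcp_pos'],q['force'],shift([0,0,0])[1])"
```

```text
tcp a,c 0.48847626742632183 -0.2056012794607198 [ 0.45770151 -0.2671896   0.22219137] [-0.21410703  0.27869207 -0.24654285] -7.79
```

View pics/6.png

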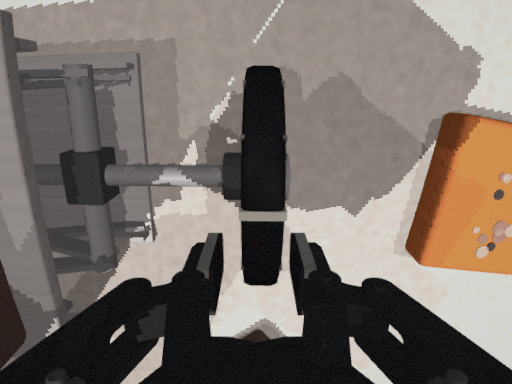

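>>> servo_tool(
  rows=[
    [[0,2,0],0,-0.2],
    [[0,2,0],0,-0.5],
    [[0,2,0],0,-1],
    [[0,2,0],0,-1],
    [[0,2,0],0,-1],
    [[0,2,0],0,-1],
  ],
  force=60,
)

```text
t: 2.3
tcp_pos: [0.458, -0.2692, 0.223]
tool_rot: [0.998, -0.069, 0.002, -0.002]
force: [2.1, 2.6, 6.5]
finger_gap: 0.15
```

```bash
python3 -c "
from h import *
q=sense();print('tcp a,c',q['tcp_pos'][:2]@ux,q['tcp_pos'][:2]@uy,q['tcp_pos'],q['force'],q['finger_gap'],shift([0,0,0])[1])
for f in np.radians(np.arange(-75,91,15)): print(round(np.degrees(f)),(42*np.sin(f)-42*np.sin(np.radians(-75))).round(1), (-(42*np.cos(f)-42*np.cos(np.radians(-75)))-1.0*(f+1.3)*.8).round(1))"
```

```text
tcp a,c 0.4889949378389682 -0.2075335639727268 [ 0.45796531 -0.26917281  0.2229779 ] [2.10006777 2.60142979 6.54596281] 0.15011361601583284 -7.86
-75 0.0 0.0
-60 4.2 -10.3
-45 10.9 -19.2
-30 19.6 -26.1
-15 29.7 -30.5
0 40.6 -32.2
15 51.4 -30.9
30 61.6 -27.0
45 70.3 -20.5
60 76.9 -12.0
75 81.1 -2.1
90 82.6 8.6
```

>>> servo_tool(
  rows=[
    [[1.8,0,-5.3],0,-1],
    [[4.2,0,-10.3],0,-1],
    [[10.9,0,-19.2],0,-1],
    [[19.6,0,-26.1],0,-1],
    [[29.7,0,-30.5],0,-1],
    [[40.6,0,-32.2],0,-1],
    [[40.6,0,-32.2],0,-1],
  ],
)

```text
t: 3.0
tcp_pos: [0.4923, -0.2742, 0.2519]
tool_rot: [0.998, -0.065, -0.01, -0.005]
force: [-16.3, -6.8, -8.9]
finger_gap: 0.151
```

```bash
python3 -c "
from h import *
w=snap('wrist','7.png');s=snap('scene')
q=sense();print('tcp a,c',q['tcp_pos'][:2]@ux,q['tcp_pos'][:2]@uy,q['tcp_pos'],q['force'],q['finger_gap'],shift([0,0,0])[1])
def reg(s,poly):
  m=np.zeros((384,512),np.uint8); cv2.fillPoly(m,[np.round(np.array(poly)/4.4+[215,135]).astype(int)],1)
  z=cloud(s)[m>0][:,2]; z=z[~np.isnan(z)]; return z[abs(z-np.median(z))<.005].mean()
print('stage,plate,slab', reg(s,[(420,195),(600,250),(550,380),(340,330)]),reg(s,[(358,205),(375,210),(330,295),(305,285)]),reg(s,[(200,140),(330,180),(290,235),(160,195)]))"
```

```text
tcp a,c 0.5234697801362747 -0.20805407215140315 [ 0.49208178 -0.27415805  0.25193984] [-16.52588525  -6.6256301   -8.73773262] 0.15393376907514048 -7.56
stage,plate,slab 0.11866449876750776 0.10936259869135731 0.13535007879171865
```

>>> servo_tool(
  rows=[
    [[9,0,-1],0,-1],
    [[18,0,-0.5],0,-1],
    [[27.5,0,3.5],0,-1],
    [[36,0,10],0,-1],
    [[42,0,18],0,-1],
    [[46,0,28],0,-1],
    [[47.5,0,36],0,-1],
    [[48,0,43],0,-1],
  ],
)

```text
t: 3.9
tcp_pos: [0.5401, -0.2813, 0.214]
tool_rot: [0.998, -0.066, -0.007, -0.004]
force: [-1.6, 2.5, 30.6]
finger_gap: 0.152
```

```bash
cat >> h.py <<'E'
def reg(s,poly):
  m=np.zeros((384,512),np.uint8); cv2.fillPoly(m,[np.round(np.array(poly)/4.4+[215,135]).astype(int)],1)
  z=cloud(s)[m>0][:,2]; z=z[~np.isnan(z)]; return z[abs(z-np.median(z))<.005].mean()
def heights(n=1):
  out=[]
  for _ in range(n):
    s=snap('scene'); out.append([reg(s,[(420,195),(600,250),(550,380),(340,330)]),reg(s,[(358,205),(375,210),(330,295),(305,285)]),reg(s,[(200,140),(330,180),(290,235),(160,195)])])
  o=np.mean(out,0)*1000; print('stage %.2f plate %.2f slab %.2f | need by plate %.2f by slab %.2f'%(*o,o[0]-o[1],o[0]-o[2]+26))
def st():
  q=sense();print('t',q['t'],'a,c',(q['tcp_pos'][:2]@ux).round(4),(q['tcp_pos'][:2]@uy).round(4),q['tcp_pos'].round(4),q['force'].round(1),round(q['finger_gap'],3),shift([0,0,0])[1])
E
python3 -c "
from h import *
heights();st()"
```

```text
stage 118.64 plate 111.47 slab 137.62 | need by plate 7.17 by slab 7.01
t 3.95 a,c 0.5721 -0.2088 [ 0.5402 -0.2812  0.213 ] [-0.5  1.6 29.4] 0.152 -7.61
```

>>> servo_tool(
  rows=[
    [[0,0,0],0,-0.5],
    [[0,0,0],0,-0.2],
    [[0,0,-25],0,-0.2],
    [[-20,0,-50],0,-0.2],
    [[-60,0,-50],0,-0.2],
    [[-84,1,-30],0,-0.2],
    [[-84,1,-10],0,-0.2],
    [[-84,1,-10],0,-0.3],
  ],
)

```text
t: 4.75
tcp_pos: [0.4555, -0.2706, 0.2223]
tool_rot: [0.998, -0.067, -0.01, -0.005]
force: [0.3, -0.9, 0.4]
finger_gap: 0.35
```

>>> servo_tool(
  rows=[
    [[0,0,0],0,-0.4],
    [[0,0,0],0,-1],
    [[0,0,0],0,-1],
    [[0,0,0],0,-1],
    [[0,0,0],0,-1],
  ],
)

```text
t: 5.25
tcp_pos: [0.456, -0.2698, 0.2224]
tool_rot: [0.998, -0.067, -0.009, -0.006]
force: [2.9, 5.4, -1.7]
finger_gap: 0.149
```

```bash
python3 -c "
from h import *
heights();st()"
```

```text
stage 118.58 plate 112.20 slab 138.55 | need by plate 6.38 by slab 6.03
t 5.3 a,c 0.4872 -0.2084 [ 0.456  -0.2698  0.2224] [ 3.   5.8 -4.3] 0.151 -7.66
```

>>> servo_tool(
  rows=[
    [[1.8,0,-5.3],0,-1],
    [[4.2,0,-10.3],0,-1],
    [[10.9,0,-19.2],0,-1],
    [[19.6,0,-26.1],0,-1],
    [[29.7,0,-30.5],0,-1],
    [[40.6,0,-32.2],0,-1],
    [[46,0,-32.5],0,-1],
  ],
)

```text
t: 6.0
tcp_pos: [0.4957, -0.2759, 0.2535]
tool_rot: [0.998, -0.063, -0.022, -0.008]
force: [-26.0, -6.8, 7.1]
finger_gap: 0.147
```

```bash
python3 -c "
from h import *
heights(2);st()"
```

```text
stage 118.64 plate 114.04 slab 140.34 | need by plate 4.60 by slab 4.30
t 6.1 a,c 0.5277 -0.2093 [ 0.4961 -0.2759  0.2538] [-22.7  -5.4   3.5] 0.152 -7.34
```

>>> servo_tool(
  rows=[
    [[10,0,-1],0,-1],
    [[20,0,1],0,-1],
    [[29,0,6],0,-1],
    [[36,0,13],0,-1],
    [[41,0,23],0,-1],
    [[44,0,33],0,-1],
    [[44.5,0,42],0,-1],
    [[40,0,37],0,-1],
  ],
)

```text
t: 6.9
tcp_pos: [0.5392, -0.282, 0.221]
tool_rot: [0.998, -0.067, -0.011, -0.005]
force: [15.6, 5.6, -9.4]
finger_gap: 0.149
```

>>> servo_tool(
  rows=[
    [[0,0,0],0,-0.5],
    [[0,0,0],0,-0.2],
    [[0,0,-25],0,-0.2],
    [[-20,0,-50],0,-0.2],
    [[-20,0,-50],0,-0.2],
  ],
)

```text
t: 7.4
tcp_pos: [0.5197, -0.2802, 0.2743]
tool_rot: [0.998, -0.067, -0.01, -0.004]
force: [1.2, -0.4, -0.3]
finger_gap: 0.402
```

```bash
python3 -c "
from h import *
heights(3);st()"
```

```text
stage 118.65 plate 117.08 slab 143.21 | need by plate 1.56 by slab 1.44
t 7.55 a,c 0.5523 -0.2102 [ 0.5204 -0.2801  0.2713] [ 0.2  0.3 -0.4] 0.403 -7.68
```

>>> servo_tool(
  rows=[
    [[-25,-1,0],0,-0.2],
    [[-47.5,-1.5,5],0,-0.2],
    [[-47.5,-1.5,22],0,-0.2],
    [[-47.5,-1.5,22],0,-0.5],
    [[-47.5,-1.5,22],0,-1],
    [[-47.5,-1.5,22],0,-1],
    [[-47.5,-1.5,22],0,-1],
    [[-47.5,-1.5,22],0,-1],
  ],
)

```text
t: 8.35
tcp_pos: [0.4731, -0.2718, 0.2498]
tool_rot: [0.998, -0.067, -0.012, -0.005]
force: [0.5, -0.3, -9.3]
finger_gap: 0.145
```

>>> servo_tool(
  rows=[
    [[9,0,-5],0,-1],
    [[19,0,-7.5],0,-1],
    [[29,0,-8],0,-1],
    [[39,0,-6],0,-1],
    [[47,0,-1.5],0,-1],
    [[52,0,2],0,-1],
    [[46,0,-1],0,-1],
  ],
)

```text
t: 9.05
tcp_pos: [0.5177, -0.2784, 0.2522]
tool_rot: [0.998, -0.067, -0.013, -0.005]
force: [-1.0, 0.8, -4.0]
finger_gap: 0.15
```

```bash
python3 -c "
from h import *
heights(6);st()"
```

```text
stage 118.67 plate 118.79 slab 144.86 | need by plate -0.12 by slab -0.20
t 9.35 a,c 0.5498 -0.2089 [ 0.5181 -0.2784  0.2514] [-8.3 -0.8  8.1] 0.149 -7.62
```

>>> servo_tool(
  rows=[
    [[0,0,0],0,-0.5],
    [[0,0,0],0,-0.1],
    [[0,0,-25],0,-0.1],
    [[0,0,-60],0,0.1],
    [[0,0,-100],0,0.3],
    [[0,0,-120],0,0.35],
    [[0,0,-120],0,0.35],
  ],
)

```text
t: 10.05
tcp_pos: [0.5228, -0.2803, 0.3753]
tool_rot: [0.998, -0.066, -0.009, -0.002]
force: [0.8, -0.8, -0.1]
finger_gap: 0.678
```

```bash
python3 -c "
from h import *
heights(6);st();print(sense()['q'])
w=snap('wrist');print(shift(np.r_[.527*ux-.150*uy,.32]))"
```

```text
stage 118.65 plate 118.80 slab 145.12 | need by plate -0.15 by slab -0.47
t 10.35 a,c 0.5527 -0.2096 [ 0.5209 -0.2794  0.3697] [-0.6  0.2 -0.3] 0.67 -7.6
[-0.67987452  0.52852445  1.54626509 -0.00765363  1.09650138  1.02737921]
(array([-24.5, -59.1,  51.1]), np.float64(-7.61), array([ 0.5209, -0.2795,  0.3698]))
```

>>> servo_tool(
  rows=[
    [[0,0,0],-8.5,0.35],
    [[0,-5,0],-17,0.35],
    [[-5,-15,0],-25.5,0.35],
    [[-10,-25,5],-34,0.35],
    [[-15,-35,10],-42.5,0.35],
    [[-20,-45,15],-51,0.35],
    [[-24,-55,20],-59.5,0.35],
    [[-24.5,-59,20],-68,0.35],
  ],
)

```text
t: 11.2
tcp_pos: [0.5031, -0.2164, 0.3494]
tool_rot: [0.863, 0.506, -0.009, -0.015]
force: [-0.4, 0.8, 0.1]
finger_gap: 0.68
```

>>> servo_tool(
  rows=[
    [[0,0,10],-8.5,0.35],
    [[0,0,20],-17,0.35],
    [[0,0,25],-22,0.35],
    [[0,0,25],-22,0.35],
    [[0,0,25],-22,0.35],
  ],
)

```text
t: 11.7
tcp_pos: [0.5023, -0.216, 0.3239]
tool_rot: [0.751, 0.66, -0.006, -0.017]
force: [0.7, -0.5, -0.2]
finger_gap: 0.673
```

```bash
python3 -c "
from h import *
heights(1);st();t=load('top')
w=snap('wrist');s=load('scene')
cv2.imwrite('pics/8.png',np.hstack([cv2.resize(w['image'],(400,300)),cv2.resize(s['image'][90:270,180:420],(400,300))]))
print(shift(np.r_[.527*ux-.150*uy,.295]))"
```

```text
stage 118.61 plate 119.06 slab 145.20 | need by plate -0.45 by slab -0.59
t 11.75 a,c 0.5262 -0.1491 [ 0.5024 -0.2161  0.3243] [ 0.6 -0.3  1.3] 0.672 82.64
(array([-1.2,  1.7, 29.4]), np.float64(82.66), array([ 0.5025, -0.2161,  0.3245]))
```

View pics/8.png

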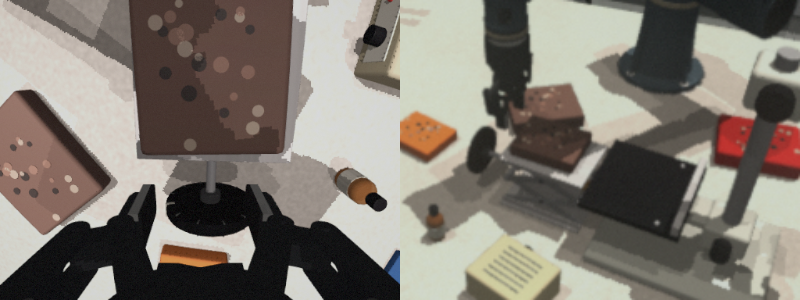

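>>> servo_tool(
  rows=[
    [[0,2,15],0,0.35],
    [[0,2,29],0,0.35],
    [[0,2,29],0,0.35],
    [[5,2,29],0,0.35],
    [[12,2,29],0,0.35],
    [[20,2,29],0,0.35],
    [[30,2,29],0,0.35],
    [[40,2,29],0,0.35],
  ],
)

```text
t: 12.6
tcp_pos: [0.5092, -0.1762, 0.2967]
tool_rot: [0.751, 0.661, -0.006, -0.014]
force: [-0.6, -7.5, -0.8]
finger_gap: 0.674
```

```bash
python3 -c "
from h import *
heights(1);st()
w=snap('wrist','9w.png');s=load('scene')
cv2.imwrite('pics/9.png',np.hstack([cv2.resize(w['image'],(400,300)),cv2.resize(s['image'][90:270,180:420],(400,300))]))"
```

```text
stage 118.60 plate 120.45 slab 145.25 | need by plate -1.85 by slab -0.66
t 12.65 a,c 0.5273 -0.1069 [ 0.5089 -0.1744  0.2966] [ 1.1 -1.6 -0.4] 0.674 82.69
```

View pics/9.png

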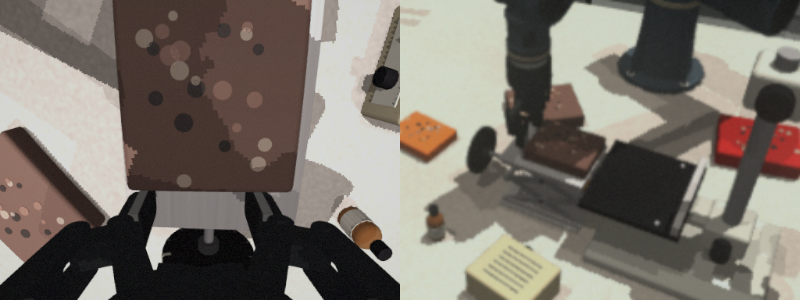

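>>> servo_tool(
  rows=[
    [[6,0,0],0,0.35],
    [[15,0,0],0,0.35],
    [[25,0,0],0,0.35],
    [[36,0,0],0,0.35],
    [[48,0,0],0,0.35],
    [[60,0,0],0,0.35],
    [[72,0,0],0,0.35],
    [[82,0,0],0,0.35],
  ],
)

```text
t: 13.5
tcp_pos: [0.5191, -0.0922, 0.2974]
tool_rot: [0.75, 0.661, -0.006, -0.016]
force: [0.0, -4.9, -1.4]
finger_gap: 0.671
```

```bash
python3 -c "
from h import *
st();s=snap('scene','10s.png')
w=snap('wrist','10w.png')"
```

```text
t 13.5 a,c 0.5267 -0.0241 [ 0.5191 -0.0922  0.2974] [ 0.  -4.9 -1.4] 0.671 82.75
```

>>> servo_tool(
  rows=[
    [[8,0,0],0,0.35],
    [[18,0,0],0,0.35],
    [[29,0,0],0,0.35],
    [[40,0,0],0,0.35],
    [[50,0,0],0,0.35],
    [[58,0,0],0,0.35],
    [[64,0,0],0,0.35],
    [[68,0,0],0,0.35],
  ],
)

```text
t: 14.4
tcp_pos: [0.5272, -0.023, 0.2981]
tool_rot: [0.75, 0.661, -0.006, -0.018]
force: [-0.8, -3.2, -2.6]
finger_gap: 0.674
```

```bash
python3 -c "
from h import *
st();s=snap('scene')
w=snap('wrist')
cv2.imwrite('pics/11.png',np.hstack([cv2.resize(w['image'],(400,300)),cv2.resize(s['image'][150:240,300:420],(400,300))]))"
```

```text
t 14.4 a,c 0.5258 0.0456 [ 0.5272 -0.023   0.2981] [-0.8 -3.2 -2.6] 0.674 82.8
```

View pics/11.png

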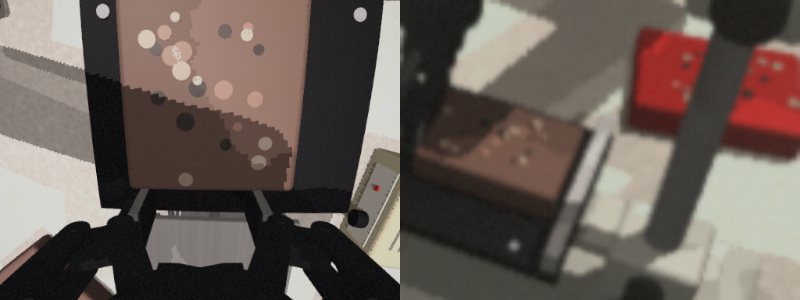

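>>> servo_tool(
  rows=[
    [[2,0,0],0,0.35],
    [[4,0,0],0,0.35],
    [[6,0,0],0,0.35],
    [[8,0,0],0,0.35],
  ],
)

```text
t: 14.9
tcp_pos: [0.5283, -0.0158, 0.2984]
tool_rot: [0.75, 0.661, -0.006, -0.017]
force: [-2.7, -13.0, -1.5]
finger_gap: 0.671
```

>>> servo_tool(
  rows=[
    [[2,0,0],0,0.35],
    [[4,0,0],0,0.35],
    [[6,0,0],0,0.35],
    [[6,0,0],0,0.35],
  ],
)

```text
t: 15.3
tcp_pos: [0.5287, -0.014, 0.2986]
tool_rot: [0.749, 0.662, -0.01, -0.014]
force: [-5.3, -23.8, -1.9]
finger_gap: 0.675
```

>>> servo_tool(
  rows=[
    [[-10,0,0],0,0.35],
    [[-30,0,0],0,0.35],
    [[-50,0,-20],0,0.35],
    [[-60,0,-60],0,0.35],
    [[-90,0,-100],0,0.35],
    [[-130,0,-120],0,0.35],
    [[-170,0,-120],0,0.35],
    [[-210,0,-120],0,0.35],
  ],
)

```text
t: 16.1
tcp_pos: [0.5069, -0.2241, 0.4195]
tool_rot: [0.749, 0.662, -0.009, -0.013]
force: [0.6, 0.0, -0.3]
finger_gap: 0.677
```

```bash
python3 -c "
from h import *
st();s=snap('scene');w=snap('wrist');t=snap('top')
cv2.imwrite('pics/12.png',np.hstack([cv2.resize(s['image'][150:240,300:420],(400,300),interpolation=cv2.INTER_CUBIC),cv2.resize(t['image'][140:215,165:265],(400,300),interpolation=cv2.INTER_CUBIC)]))
W=cloud(s)
print('plate',[ (np.nanmedian(W[v-3:v+4,u-4:u+5,2])*1000).round(2) for u,v in ((262,175),(270,182),(285,190),(280,178))])
"
```

```text
t 16.1 a,c 0.5317 -0.1565 [ 0.5069 -0.2241  0.4195] [ 0.6  0.  -0.3] 0.677 82.9
plate [np.float64(119.36), np.float64(119.63), np.float64(119.54), np.float64(119.33)]
```

View pics/12.png

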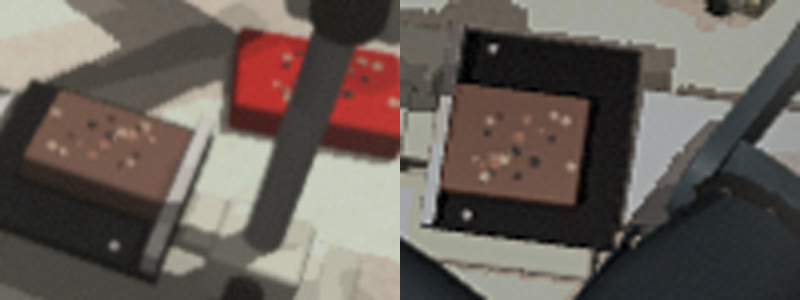

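```bash
python3 -c "
from h import *
for n in('scene','wrist','top'):
  s=load(n);W=cloud(s).reshape(-1,3)
  a=W[:,:2]@ux;c=W[:,:2]@uy;z=W[:,2]
  ok=~np.isnan(z)
  def r(a0,a1,c0,c1,zc,m=''):
    k=ok&(a>a0)&(a<a1)&(c>c0)&(c<c1)&(abs(z-zc)<.006); 
    if k.sum()<30: return None
    A=np.c_[a[k]-(a0+a1)/2,c[k]-(c0+c1)/2,np.ones(k.sum())]
    f=np.linalg.lstsq(A,z[k],rcond=None)[0]; return k.sum(),(z[k].mean()*1000).round(2),(f*1000).round(1)
  print(n,'plate',r(.48,.565,-.125,.01,.119),'| plate near stage',r(.48,.565,-.03,.01,.119),'| stage strip',r(.46,.61,.04,.06,.119),'stage side',r(.585,.615,.04,.17,.119),'slab',r(.49,.56,.08,.17,.145))
"
```

```text
scene plate (np.int64(827), np.float64(119.36), array([  6.5,  -2.1, 119.4])) | plate near stage (np.int64(247), np.float64(119.28), array([ 16.5,  -6.6, 119.3])) | stage strip (np.int64(237), np.float64(118.37), array([ 15.4,  -5.1, 118.3])) stage side (np.int64(389), np.float64(118.82), array([  0.8,  -3. , 118.8])) slab (np.int64(545), np.float64(144.64), array([  7. ,   5.6, 144.6]))
wrist plate (np.int64(14385), np.float64(119.67), array([  0.9,  -0.5, 119.7])) | plate near stage (np.int64(2447), np.float64(119.65), array([  0.8,  -5. , 119.6])) | stage strip None stage side None slab None
top plate (np.int64(270), np.float64(119.65), array([ -4.7,   1.5, 119.7])) | plate near stage (np.int64(190), np.float64(119.72), array([ -3.1,   7.3, 119.7])) | stage strip (np.int64(213), np.float64(119.78), array([  2.1,   1.2, 119.8])) stage side (np.int64(277), np.float64(119.66), array([  4.4,   0.5, 119.7])) slab (np.int64(489), np.float64(145.58), array([  9.9,   4.9, 145.6]))
```

>>> servo_tool(
  rows=[
    [[20,0,0],0,0.35],
    [[50,0,0],0,0.35],
    [[80,0,0],0,0.35],
    [[90,0,0],0,0.35],
    [[90,0,0],0,0.35],
  ],
)

```text
t: 16.75
tcp_pos: [0.5182, -0.1336, 0.4186]
tool_rot: [0.75, 0.662, -0.009, -0.015]
force: [-0.1, -0.9, 0.8]
finger_gap: 0.67
```

```bash
python3 -c "
from h import *
s=snap('wrist');W=cloud(s).reshape(-1,3)
a=W[:,:2]@ux;c=W[:,:2]@uy;z=W[:,2];ok=~np.isnan(z)
for n,b in dict(plate=(.48,.565,-.1,.012,.119),plate_edge=(.48,.565,-.03,.012,.119),stage_edge=(.48,.565,.035,.06,.119),stage_side=(.585,.615,.04,.17,.119),slab=(.49,.56,.08,.17,.145)).items():
  k=ok&(a>b[0])&(a<b[1])&(c>b[2])&(c<b[3])&(abs(z-b[4])<.006); print(n,k.sum(),(np.mean(z[k])*1000).round(2),(np.median(z[k])*1000).round(2))
st()"
```

```text
plate 11731 119.49 119.48
plate_edge 4860 119.52 119.51
stage_edge 3306 118.92 118.92
stage_side 2294 118.95 118.97
slab 0 nan nan
t 16.8 a,c 0.5315 -0.0665 [ 0.5184 -0.1348  0.4186] [ 0.4 -0.4 -0.2] 0.678 82.79
  return _methods._mean(a, axis=axis, dtype=dtype,
  ret = ret.dtype.type(ret / rcount)
```

```bash
python3 -c "
from h import *
print(sign_off())"
```

```text
the job is handed in; nothing more can be done
None
```

The slab is on the stage with its leading edge against the stop bar, and I handed the job in. No verdict was reported. It took about 17 s of the 67 s.

- **Winding:** I pinched the handwheel's rim and turned it in three strokes, raising the plate about 11.5 mm. The slab stayed on the plate until it was level.
- **Pushing:** I pushed the slab across with both fingertips until about 24 N built up against the bar, then backed off. Sliding took only about 3–8 N and it did not catch at the gap.
- **Height check:** The last look from the wrist camera put the plate about 0.6 mm above the stage, inside the 1.5 mm limit. The cameras disagreed a little: the scene camera gave about 0.5–0.9 mm and the top camera about 0.
- **Slab check:** The final scene and top pictures show it flat and flush along the bar. It is about 10 mm off the stage's middle line, by an estimate from the first pictures. I did not measure the two leading corners separately.
- **Bystanders:** The arm kept clear of the bottle, lamp supply and ore sample, but I did not measure their positions again at the end. The gripper was above everything and touching nothing at hand-in.

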